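# Send a used sauce cup through the spring flap

### The job

Slide the small steel sauce cup along the table into the return corral through its self-closing blue flap: push the flap inward with one finger and, while that finger keeps it open, push the cup through the gateway with the other finger, far enough in that the flap can swing fully shut behind it. The cup stays upright on the table all the way, only pushed, never pinched or lifted; leave the ramekin, the shaker and the tape roll where they are.

Things in the scene. Friction and masses are not known exactly. Their poses are not given: they have to be found in the camera images.
- cup: small open steel sauce cup standing loose on the table, about 0.18 kg, 44 mm across the rim, 33 mm across the foot, 30 mm tall; origin at the centre of its underside, z up. It starts upright in front of the gateway, 90 to 115 mm out and up to 20 mm off the middle line. The open flap leans on it and nudges it to the right
- corral: return corral: low steel frame without floor or roof (the cup slides on the table), fixed. Origin on the table in the middle of the gateway; x points inward, y left, z up. Inside: x = 0 to 215 mm, y = -41 to +41 mm; walls 4 mm thick, 38 mm high. The front (x = 0) is open but for the flap; guide lips flare out from both jambs to x = -22 mm, y = +-59 mm
- flap (a joint): angle of the blue flap in the gateway: 0 = shut, grows as it swings inward, stop at 1.45 rad; it cannot open outward. Upright hinge at the left jamb (corral x = 0, y = +40 mm); leaf 4 mm thick, reaching 77 mm from the hinge to the right, 3 to 35 mm above the table. A weak spring (0.006 N m shut, 0.028 N m open) shuts it in about a second, if the cup is wholly beyond the 77 mm sweep
- flap_edge (a point): middle of the free upright edge of the blue flap, 19 mm above the table
- ramekin: bystander: white ramekin, 65 mm across, 37 mm tall, beside the corral; origin at the centre of its underside
- shaker: bystander: dark shaker with white cap, 41 mm across, 84 mm tall, beside the corral; origin at the centre of its underside
- tape: bystander: roll of tape lying flat beside the corral, 98 mm across, 24 mm tall; origin at the centre of its underside

How it is judged:
By the outcome, as a careful person would: the job done as asked, in the order asked, and still so for the second after the job is handed in, with the robot touching nothing.
It also fails if it takes over 42 s, if anything falls off the work surface, if the arm or the gripper's body presses on something with over 40 N, if the wrist force passes 120 N, or if a joint passes its speed limit or range.

### The arm

A 6-joint arm with a two-finger parallel gripper is mounted at the origin on a cart in front of the work surface, level with it; the furniture and walls round the work are solid. World frame = base frame: x ahead of the robot, y to its left, z up, the work surface at z = 0. Lengths are in mm, angles in rad, forces in N, time in s.
With the tool pointing down it reaches from about 275 to 1000 mm from the base axis. Payload 8.4 kg.
Tool frame: the origin (TCP) lies at the very end of the fingers, on their centre line; the grasp point (between the pads) lies 19 mm behind it; z points along the fingers, x is the direction in which the jaws open and shut, and the axes are right-handed (so a half turn about z gives the same grasp; the last joint's range is limited). The gripper opens to 85 mm and grips with 20 to 120 N. Pads are 22 mm wide; open, the fingers measure 114 mm over their backs; the gripper's body (76 mm by 85 mm) begins 54 mm behind the grasp point. The pads swing forward as they close: fully open they stand 13 mm farther back than shut.
Start: joints at [1.147, 0.353, 1.633, -0, 1.155, -0.002], TCP at [255.876, 570.224, 231.281] pointing down, gripper open.
Joint ranges: [-2.63, 2.63], [-0.92, 2.1], [0.06, 2.66], [-1.3, 4.44], [0, 2.69], [-3.02, 3.02]. Speed limits (rad/s): [2.22, 2.22, 2.79, 3.14, 3.14, 3.14].

### API

Orientations are given as [roll, pitch, yaw] about the fixed x, y, z axes, in that order (R = Rz(yaw) Ry(pitch) Rx(roll)).
In Python, from rig import r gives the robot as it stands.
- The arm moves only by the tool arm_command, never from a script. Its argument "targets" is a list of rows, each a list of 6 numbers: the shift along the tool's x, y, z in m, then the turn, a rotation vector about the tool's x, y, z in rad. A call has 1 to 20 rows; each row shifts and turns the commanded pose from where the row before left it, along the tool's axes as they then stand; what a row does not reach is not made up. A row lasts 1/12 s, in which the tool goes at most 41.7 mm and 7.16 degrees, less where a joint would pass 70% of its speed; a pose out of reach is approached as far as the arm can. A call is refused whole if a number of a shift passes 0.0417 or a number of a turn 0.125, either way. A call with a gripper value outside its range is refused whole. "fingers" is the finger opening in m, from 0 to 0.0854, set as the call begins (left out, the last holds). The fingers move at their own pace and stop on an object; "squeeze" is the grip in N (left out, the last holds). Time passes only in rows, so rows that do not move let the fingers close. It gives the time, the measured TCP pose, the force and the opening at its end, in the units of the state.
- r.sense(): the state, without advancing time (a new reading comes with each control period).
- r.grab_frame(name): name is "scene" or "top" or "wrist"; returns a dict with "image" (480x640x3 uint8, blue, green, red), "fx", "fy", "cx", "cy" (pixels), "k1" (the pictures are not rectified: a ray, as slopes to the right and down, at radius r is drawn at 1 + k1 r^2 times it, then the intrinsics apply), "xyz" and "orientation" of the camera in the world. Camera axes: x right, y down, z forward; pixel columns grow to the right and rows downward; lengths in mm; the calibration is good to about 2 mm. A picture is of the moment at which its call begins. There is no depth.
- r.sign_off(): hands the job in, once; it reports no verdict.
The state is a dict: "clock": time; "qpos": joint angles; "qvel": joint speeds; "joint_efforts": joint torques, N m; "eef_pos": TCP position; "tcp_rot": TCP orientation; "contact_force": force on the tool from outside, world axes, zero at the start; "wrist_torque": the same for the moment, N m; "opening": opening from 0.0 (shut) to 1.0 (fully open).
Only numpy, scipy, OpenCV 4.12 (cv2) and the standard library are available. Lean on these libraries where they do the work, as an engineer would, in place of code of your own. Each camera call takes 0.05 s, during which the arm holds its last target.

## Working session

There is one attempt and no reset: what is moved stays moved. The work goes in short steps, Python scripts to look and compute and a tool call to move; the robot and the scene stay as the last step left them, time stands still between calls to the robot, and variables do not carry over. Pictures are saved under pics/ and viewed, and the job is handed in when it is done.

Besides the shell and the picture viewer there is one more tool, called after ">>>" as name(argument=value, ...), one argument or row to a line, values as JSON. arm_command: Moves the arm, as the interface text tells. Its arguments: {"type":"object","properties":{"targets":{"type":"array"},"fingers":{"type":"number"},"squeeze":{"type":"number"}},"required":["targets"]}

```bash
ls; mkdir -p pics
python3 - <<'E'
from rig import r
import cv2
s=r.sense();print(s)
for n in("scene","top","wrist"):
    f=r.grab_frame(n);cv2.imwrite(f"pics/{n}0.png",f["image"]);print(n,{k:v for k,v in f.items() if k!="image"})
E
```

```text
pics
{'clock': 0.0, 'qpos': array([ 1.14659597e+00,  3.53634519e-01,  1.63412158e+00,  1.09844028e-05,
        1.15523523e+00, -2.39907195e-03]), 'qvel': array([-2.22962808e-03, -1.68902922e-03, -7.38212387e-04,  7.67609898e-06,
        1.92013581e-03,  9.25411002e-05]), 'joint_efforts': array([ 6.05377465e-06, -6.05241108e+01, -3.42066765e+01,  4.01804550e-05,
        9.31218354e-03,  7.88691608e-06]), 'eef_pos': array([255.67662989, 569.78488326, 230.57558051]), 'tcp_rot': array([-3.14157925e+00,  1.39864712e-03,  1.14899061e+00]), 'contact_force': array([-0.06936039,  0.70602586, -0.62004134]), 'wrist_torque': array([-0.03278328, -0.04807439,  0.01052722]), 'opening': 0.998599196352725}
scene {'fx': 590.4236925737425, 'fy': 590.4236925737425, 'cx': 318.75494277404823, 'cy': 245.89455109747087, 'k1': -0.10371464656925262, 'xyz': array([-126.21624623, -565.50003855,  466.69634724]), 'orientation': array([-2.03869828, -0.02140246, -0.9292814 ])}
top {'fx': 488.38882484396663, 'fy': 488.38882484396663, 'cx': 319.6712615095854, 'cy': 235.80098054378945, 'k1': -0.00865031973479975, 'xyz': array([478.20223386, -59.79242301, 909.81587931]), 'orientation': array([-3.03915892, -0.02989018, -1.57673796])}
wrist {'fx': 390.78550867755877, 'fy': 390.78550867755877, 'cx': 315.05154379342423, 'cy': 227.41027355238828, 'k1': -0.06132347111671989, 'xyz': array([178.63931289, 604.17465091, 373.53446491]), 'orientation': array([2.80793103e+00, 1.33989950e-03, 1.14874372e+00])}
```

View pics/scene0.png

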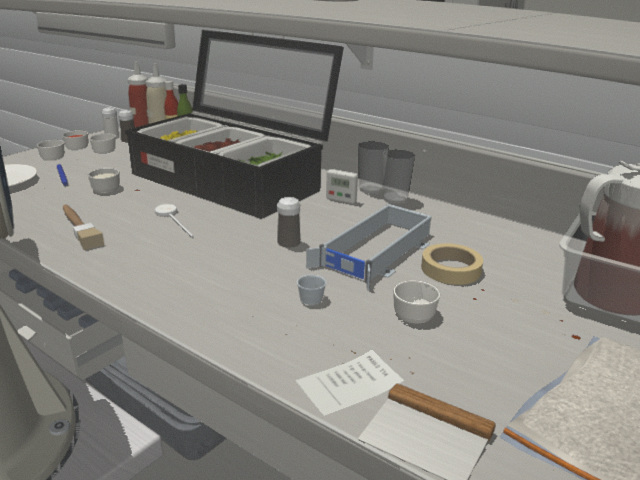

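View pics/top0.png

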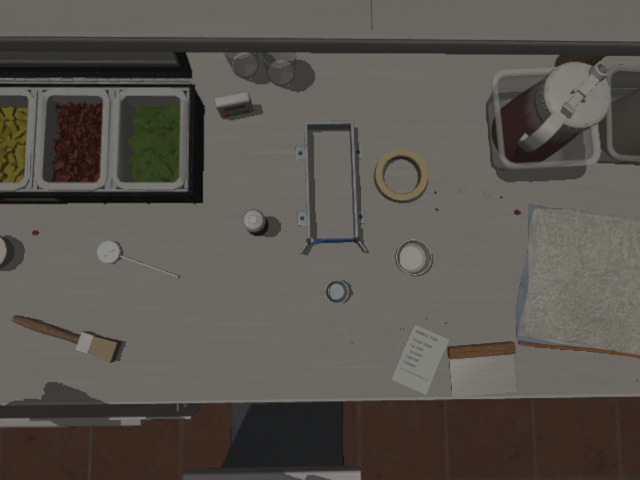

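View pics/wrist0.png

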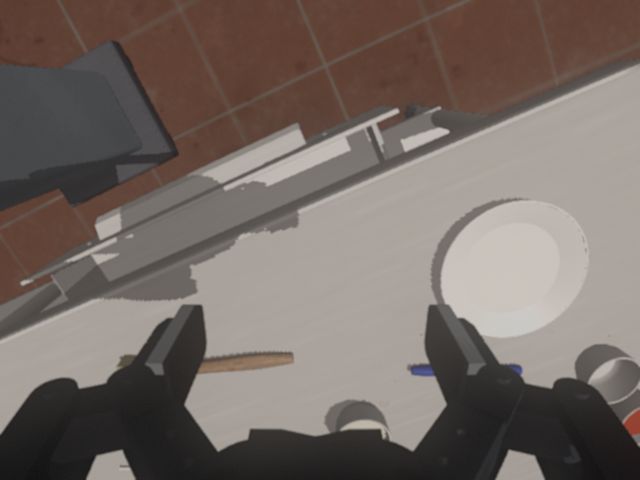

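The scene shows the cup at about (312,291), the flap at (347,264), the corral behind it, the shaker at (289,222), the ramekin at (416,302) and the tape at (452,263). In the top view the cup is at (337,292) and the gateway runs from (309,240) to (357,240). I'll enlarge both.

Run:
```python
import cv2
a=cv2.imread("pics/top0.png")[100:320,230:450];cv2.imwrite("pics/top0c.png",cv2.resize(a,(660,600)[::1] if 0 else (600,600),interpolation=cv2.INTER_CUBIC))
a=cv2.imread("pics/scene0.png")[190:340,270:470];cv2.imwrite("pics/scene0c.png",cv2.resize(a,(800,600),interpolation=cv2.INTER_CUBIC))
```

```text
(no output)
```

View pics/top0c.png

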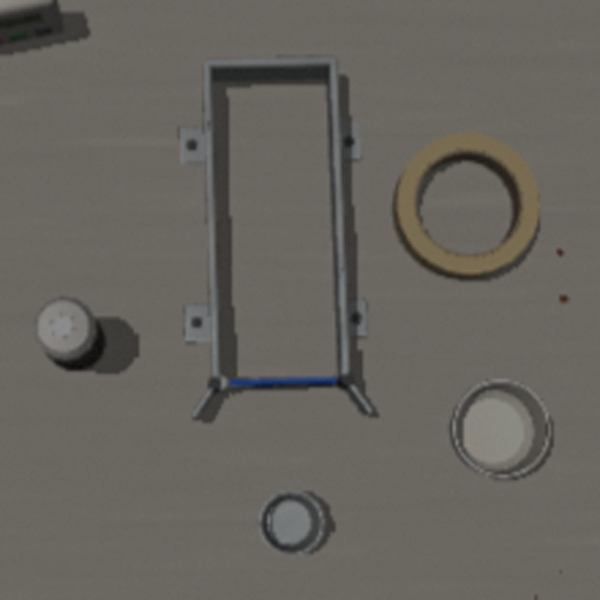

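View pics/scene0c.png

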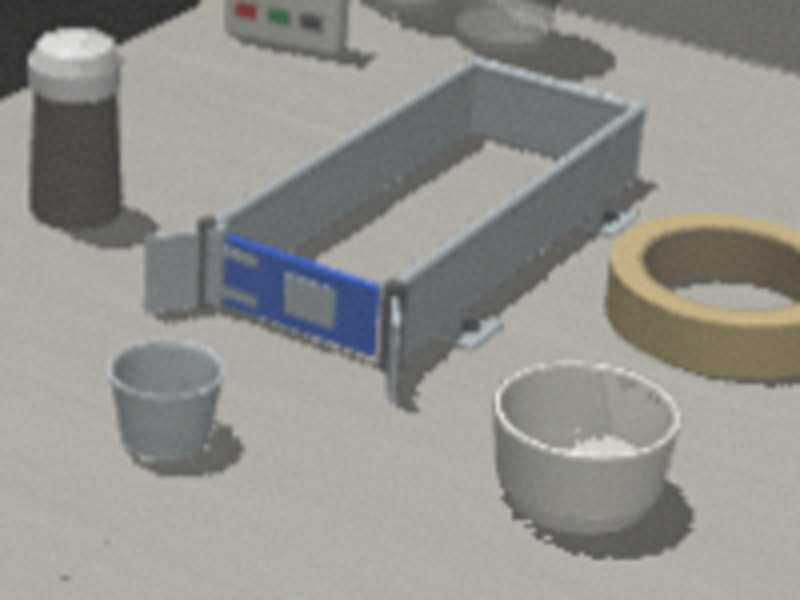

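```bash
cat > h.py <<'E'
import numpy as np, cv2
from scipy.spatial.transform import Rotation as R
from rig import r
def ray(f,u,v):
    K=np.array([[f["fx"],0,f["cx"]],[0,f["fy"],f["cy"]],[0,0,1.]])
    p=cv2.undistortPoints(np.array([[[u,v]]],float),K,np.array([f["k1"],0,0,0.]))[0,0]
    d=R.from_euler("xyz",f["orientation"]).as_matrix()@np.array([p[0],p[1],1]);return f["xyz"],d
def plane(f,u,v,z):
    o,d=ray(f,u,v);return o+d*(z-o[2])/d[2]
def tri(f1,p1,f2,p2):
    o1,d1=ray(f1,*p1);o2,d2=ray(f2,*p2);d1=d1/np.linalg.norm(d1);d2=d2/np.linalg.norm(d2)
    t=np.linalg.lstsq(np.c_[d1,-d2],o2-o1,rcond=None)[0];a=o1+d1*t[0];b=o2+d2*t[1];return (a+b)/2,np.linalg.norm(a-b)
def proj(f,P):
    Rm=R.from_euler("xyz",f["orientation"]).as_matrix();c=(np.array(P)-f["xyz"])@Rm
    K=np.array([[f["fx"],0,f["cx"]],[0,f["fy"],f["cy"]],[0,0,1.]])
    return cv2.projectPoints(c.reshape(-1,1,3),np.zeros(3),np.zeros(3),K,np.array([f["k1"],0,0,0.]))[0][:,0]
T=lambda x,y:(230+(x+.5)*220/600-.5,100+(y+.5)*220/600-.5)
S=lambda x,y:(270+(x+.5)/4-.5,190+(y+.5)/4-.5)
E
python3 - <<'E'
from h import *
np.set_printoptions(precision=1,suppress=True)
t=r.grab_frame("top");s=r.grab_frame("scene")
P={"Ljamb":((220,382),(208,222),38),"Rjamb":((345,380),(395,285),38),"BL":((207,64),(478,62),38),"BR":((334,60),(640,105),38),"rim":((292,521),(166,367),30),
"Llip":((196,416),(146,236),38),"Rlip":((372,413),(396,302),38),"shaker":((64,326),(75,45),84),"ramk":((501,428),(588,405),37),"tape":((467,206),(728,250),24)}
for k,(a,b,z) in P.items():
    p,e=tri(t,T(*a),s,S(*b));print(k,p,e,"planes",plane(t,*T(*a),z),plane(s,*S(*b),z))
E
```

```text
Ljamb [560.5 -69.7  40.3] 0.15754526255932577 planes [560.6 -69.6  38. ] [564.3 -67.   38. ]
Rjamb [ 563.1 -154.1   38.8] 5.107918703518797 planes [ 561.7 -152.    38. ] [ 566.5 -155.    38. ]
BL [777.7 -63.9  37.5] 5.290234241172391 planes [775.9 -61.7  38. ] [779.2 -66.   38. ]
BR [ 779.8 -148.9   38.9] 3.3147369169025445 planes [ 779.1 -147.6   38. ] [ 783.4 -149.    38. ]
rim [ 469.9 -117.1   31.5] 1.3743632685067586 planes [ 469.4 -116.7   30. ] [ 472.5 -116.1   30. ]
Llip [538.7 -54.3  37.7] 1.3191528823215635 planes [538.3 -53.8  38. ] [538.7 -55.2  38. ]
Rlip [ 540.1 -169.8   46.7] 3.111635662782049 planes [ 539.8 -169.6   38. ] [ 555.1 -162.7   38. ]
shaker [592.8  27.3  81.1] 2.4402315527263765 planes [591.6  28.   84. ] [588.3  22.   84. ]
ramk [ 530.5 -256.2   39. ] 3.776042246461985 planes [ 529.6 -255.    37. ] [ 535.2 -256.    37. ]
tape [ 681.  -238.8   33.9] 5.299579218093476 planes [ 681.9 -238.5   24. ] [ 702.3 -233.    24. ]
```

Run:
```python
from h import *
from scipy.optimize import least_squares
np.set_printoptions(precision=3,suppress=True)
t=r.grab_frame("top");s=r.grab_frame("scene")
# outer top corners of walls at back, lip ends; corral frame
C=[((196,416),(146,236),(-22,59,38)),((372,413),(392,300),(-22,-59,38)),((207,64),(478,62),(217,43,38)),((334,60),(640,105),(217,-43,38)),((220,382),(208,222),(0,43,38)),((345,380),(395,285),(0,-43,38))]
def w(p,q):
    c,s_=np.cos(p[2]),np.sin(p[2]);q=np.array(q,float);return np.c_[p[0]+c*q[:,0]-s_*q[:,1],p[1]+s_*q[:,0]+c*q[:,1],q[:,2]]
def res(p,use):
    W=w(p,[c[2] for c in C]);o=[]
    if 0 in use:o.append(proj(t,W)-[T(*c[0]) for c in C])
    if 1 in use:o.append(proj(s,W)-[S(*c[1]) for c in C])
    return np.concatenate(o).ravel()
for use in([0],[1],[0,1]):
    f=least_squares(res,[562,-111,.02],args=(use,),loss="soft_l1");print(use,f.x,res(f.x,use).reshape(-1,2).round(1).tolist())
print(r.sense()["clock"])
```

```text
[0] [ 560.944 -110.798    0.027] [[-0.8, 0.5], [0.4, -0.4], [0.1, -0.4], [0.2, 0.0], [-1.0, 0.5], [1.0, -0.2]]
[1] [ 565.179 -110.452    0.016] [[-0.3, -1.4], [1.1, 4.7], [-0.3, -0.6], [0.3, 0.2], [0.3, 0.0], [-1.1, -0.2]]
[0, 1] [ 561.975 -111.45     0.024] [[-0.5, -0.2], [0.8, -0.9], [0.9, -1.0], [0.9, -0.4], [-0.7, -0.2], [1.3, -0.7], [-1.1, -0.4], [0.7, 5.6], [-1.6, -0.2], [-0.7, 0.6], [-0.5, 1.0], [-1.5, 0.7]]
0.35
```

>>> arm_command(
  targets=[
    [0,0,0,0,0,0.114],
    [0,0,0,0,0,0.114],
    [0,0,0,0,0,0.114],
    [0,0,0,0,0,0.114],
    [0,0,0,0,0,0.114],
    [0,0,0,0,0,0.114],
    [0,0,0,0,0,0.114],
    [0,0,0,0,0,0.114],
    [0,0,0,0,0,0.117],
  ],
)

```text
clock: 1.1
eef_pos: [255.9, 570.2, 231.2]
tcp_rot: [3.142, 0.0, 0.114]
contact_force: [-0.1, 0.7, 0.6]
opening: 1.002
```

>>> arm_command(
  targets=[
    [0.0033,0.018,0.0015,0,0,0],
    [0.0066,0.036,0.003,0,0,0],
    [0.0066,0.036,0.003,0,0,0],
    [0.0066,0.036,0.003,0,0,0],
    [0.0066,0.036,0.003,0,0,0],
    [0.0066,0.036,0.003,0,0,0],
    [0.0066,0.036,0.003,0,0,0],
    [0.0066,0.036,0.003,0,0,0],
    [0.0066,0.036,0.003,0,0,0],
    [0.0066,0.036,0.003,0,0,0],
    [0.0066,0.036,0.003,0,0,0],
    [0.0066,0.036,0.003,0,0,0],
    [0.0066,0.036,0.003,0,0,0],
    [0.0066,0.036,0.003,0,0,0],
    [0.0066,0.036,0.003,0,0,0],
    [0.0066,0.036,0.003,0,0,0],
    [0.0066,0.036,0.003,0,0,0],
    [0.0066,0.036,0.003,0,0,0],
    [0.0066,0.036,0.003,0,0,0],
    [0.0066,0.036,0.003,0,0,0],
  ],
)

```text
clock: 2.77
eef_pos: [468.0, -113.3, 172.8]
tcp_rot: [3.141, -0.001, 0.12]
contact_force: [0.5, 0.5, 0.7]
opening: 1.001
```

Run:
```python
from h import *
f=r.grab_frame("wrist");cv2.imwrite("pics/wrist1.png",f["image"]);import pickle;pickle.dump(f,open("w1.pkl","wb"));print(f["xyz"],f["orientation"],r.sense()["eef_pos"])
```

```text
[457.4900538  -30.029683   315.73480024] [ 2.80838072e+00 -1.70056767e-03  1.19442716e-01] [ 470.38522052 -118.21086452  172.81533588]
```

View pics/wrist1.png

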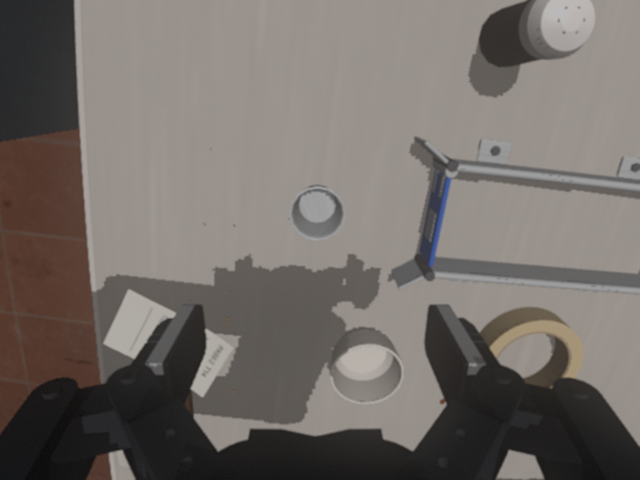

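The wrist picture shows the cup rim at about (317,213), the hinge jamb at (449,168) and the right jamb at (428,272). I'll enlarge it, taken again now that the arm has settled.

Run:
```python
from h import *
import pickle
f=r.grab_frame("wrist");pickle.dump(f,open("w2.pkl","wb"));print(f["xyz"],f["orientation"],r.sense()["eef_pos"])
a=f["image"][130:310,270:510];cv2.imwrite("pics/wrist2c.png",cv2.resize(a,(800,600),interpolation=cv2.INTER_CUBIC))
```

```text
[459.61799676 -34.49068691 315.42472061] [ 2.80501851 -0.00362896  0.11911485] [ 469.27983587 -115.56626736  172.76027629]
```

View pics/wrist2c.png

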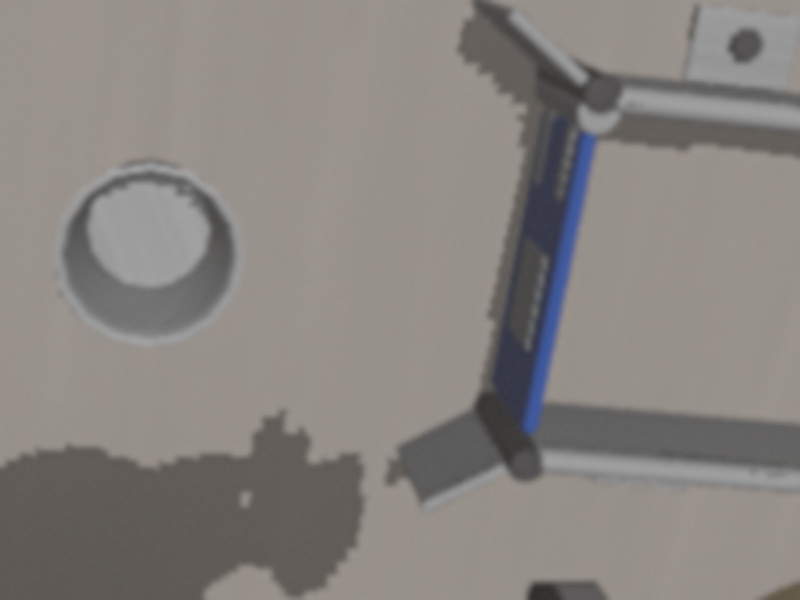

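Run:
```python
from h import *
import pickle
np.set_printoptions(precision=1,suppress=True)
f=pickle.load(open("w2.pkl","rb"));k=.3
W=lambda x,y:(270+(x+.5)*k-.5,130+(y+.5)*k-.5)
for n,q,z in(("rim",(148,253),30),("rimL",(57,253),30),("rimR",(240,253),30),("Lpost",(602,95),38),("Rpost",(524,463),38),("hinge",(598,115),35),("flapend",(533,430),35),("Rlip",(428,505),38)):print(n,plane(f,*W(*q),z))
t=r.grab_frame("top");print("tri rim",tri(f,W(148,253),t,T(292,521)));print("post",tri(f,W(602,95),t,T(220,382)),tri(f,W(524,463),t,T(345,380)))
print(r.sense()["eef_pos"],r.sense()["clock"])
```

```text
rim [ 469.7 -116.2   30. ]
rimL [ 449.1 -118.6   30. ]
rimR [ 490.5 -113.7   30. ]
Lpost [562.  -67.3  38. ]
Rpost [ 563.5 -154.4   38. ]
hinge [563.2 -72.   35. ]
flapend [ 564.9 -147.1   35. ]
Rlip [ 543.  -167.9   38. ]
tri rim (array([ 469.6, -116.8,   27.9]), np.float64(0.3227161285697138))
post (array([561. , -68.4,  39.3]), np.float64(2.7017248805496257)) (array([ 561. , -151.3,   45.1]), np.float64(0.1610384440505997))
[ 468.2 -113.5  172.6] 2.9167
```

>>> arm_command(
  targets=[
    [0.002,0.003,0.005,0,0,0],
    [0,0,0.018,0,0,0],
    [0,0,0.025,0,0,0],
    [0,0,0.025,0,0,0],
    [0,0,0.02,0,0,0],
    [0,0,0.012,0,0,0],
    [0,0,0.007,0,0,0],
    [0,0,0,0,0,0],
    [0,0,0,0,0,0],
  ],
)

```text
clock: 3.67
eef_pos: [470.1, -113.4, 60.9]
tcp_rot: [-3.141, 0.0, 0.121]
contact_force: [0.5, 0.6, 0.2]
opening: 1.0
```

```bash
cat > look.py <<'E'
import sys
from h import *
n=sys.argv[1]
np.set_printoptions(precision=3,suppress=True)
s=r.sense();print(s["clock"],s["eef_pos"],s["tcp_rot"],s["contact_force"],s["opening"])
fs=r.grab_frame("scene");ft=r.grab_frame("top")
a=cv2.resize(fs["image"][190:340,270:470],(400,300),interpolation=cv2.INTER_CUBIC)
cv2.imwrite(f"pics/s{n}.png",cv2.resize(fs["image"][160:340,270:510],(800,600),interpolation=cv2.INTER_CUBIC))
cv2.imwrite(f"pics/t{n}.png",cv2.resize(ft["image"][100:320,230:450],(600,600),interpolation=cv2.INTER_CUBIC))
print(r.sense()["eef_pos"])
E
python3 look.py 3
```

```text
3.6667 [ 470.054 -113.385   60.935] [-3.141  0.     0.121] [0.476 0.585 0.239] 1.0000222350634842
[ 470.714 -113.855   61.648]
```

View pics/s3.png

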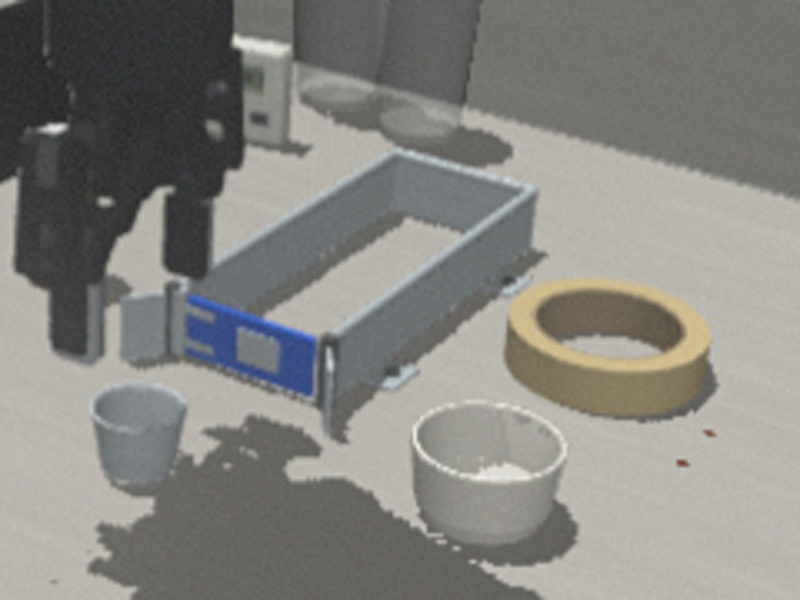

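Run:
```python
from h import *
s=r.grab_frame("scene")
p=r.sense()["eef_pos"];x=np.array([.9928,.1197,0]);y=np.array([.1197,-.9928,0])
for z in(55,61,68,74,80):
    print(z,[((proj(s,[[*(p+a*x+b*y)[:2],z]])[0]-[270,160])/.3).round().tolist() for a,b in((-57,11),(-43,11),(43,11),(57,11),(-57,-11))])
```

```text
55 [[84.0, 419.0], [102.0, 404.0], [202.0, 322.0], [217.0, 310.0], [39.0, 404.0]]
61 [[84.0, 406.0], [102.0, 391.0], [202.0, 310.0], [217.0, 298.0], [39.0, 392.0]]
68 [[84.0, 391.0], [102.0, 377.0], [203.0, 296.0], [218.0, 284.0], [39.0, 377.0]]
74 [[84.0, 378.0], [102.0, 364.0], [203.0, 284.0], [218.0, 272.0], [38.0, 364.0]]
80 [[84.0, 365.0], [102.0, 351.0], [204.0, 272.0], [219.0, 260.0], [38.0, 351.0]]
```

The scene shows the fingertips straddling the cup along the corral axis. The tip edges are at (100,358) and (210,278) in the crop, which puts the open tips about 14 mm above the TCP, as the text says. Descending now.

>>> arm_command(
  targets=[
    [-0.0005,0.001,0.008,0,0,0],
    [0,0,0.015,0,0,0],
    [0,0,0.015,0,0,0],
    [0,0,0.011,0,0,0],
    [0,0,0.006,0,0,0],
    [0,0,0.002,0,0,0],
    [0,0,0,0,0,0],
  ],
)

```text
clock: 4.4
eef_pos: [469.4, -115.1, 3.4]
tcp_rot: [-3.141, 0.001, 0.12]
contact_force: [-0.6, -0.2, -0.5]
opening: 1.006
```

```bash
python3 look.py 4
```

```text
4.4 [ 469.434 -115.108    3.422] [-3.141  0.001  0.12 ] [-0.569 -0.185 -0.532] 1.0058528779882352
[ 469.988 -115.228    4.131]
```

View pics/s4.png

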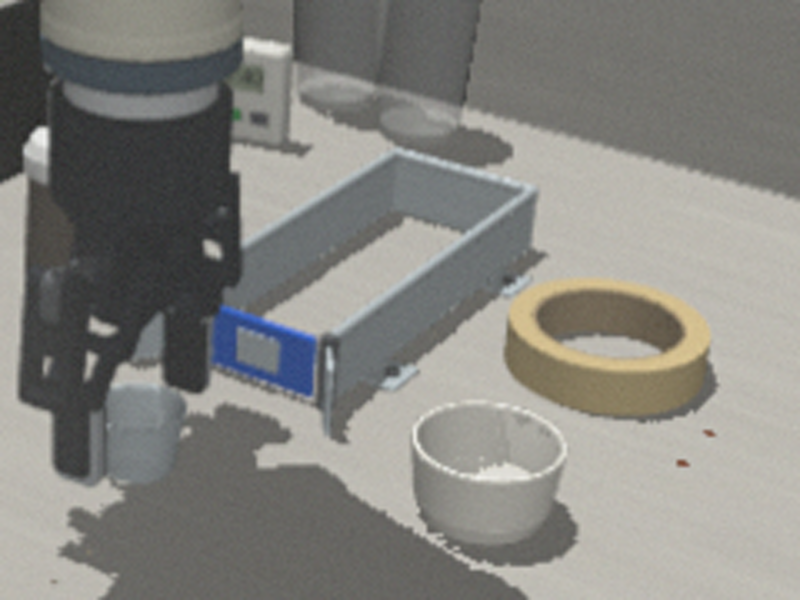

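The cup, at about (145,430) in the crop, stands clear between the fingers. I'll narrow to 60 mm, 8 mm free on each side.

>>> arm_command(
  targets=[
    [0,0,0,0,0,0],
    [0,0,0,0,0,0],
    [0,0,0,0,0,0],
    [0,0,0,0,0,0],
  ],
  fingers=0.06,
  squeeze=20,
)

```text
clock: 4.83
eef_pos: [469.9, -115.2, 4.1]
tcp_rot: [3.141, -0.001, 0.12]
contact_force: [-0.5, 0.5, -0.1]
opening: 0.702
```

```bash
python3 look.py 5
```

```text
4.8333 [ 469.889 -115.162    4.097] [ 3.141 -0.001  0.12 ] [-0.479  0.451 -0.119] 0.7022339310253678
[ 469.754 -115.135    3.955]
```

View pics/s5.png

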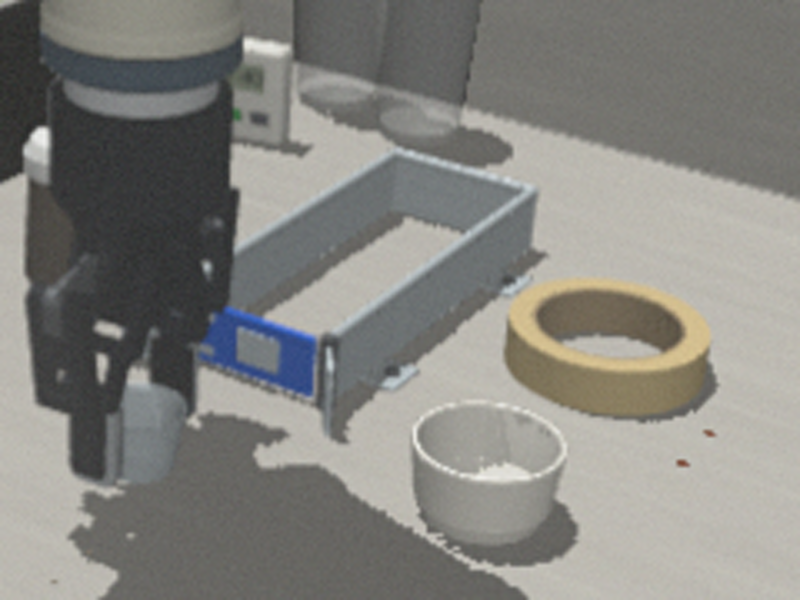

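Run:
```python
from h import *
s=r.grab_frame("scene")
p=r.sense()["eef_pos"];x=np.array([.9928,.1197,0]);y=np.array([.1197,-.9928,0])
for z in(0,4,8,12,16):
    print(z,[((proj(s,[[*(p+a*x+b*y)[:2],z]])[0]-[270,160])/.3).round().tolist() for a,b in((-44.5,11),(-30,11),(-44.5,-11))])
c=cv2.resize(s["image"][260:315,280:340],(720,660)[:2],interpolation=cv2.INTER_CUBIC);cv2.imwrite("pics/z5.png",cv2.resize(c,(600,550)))
```

```text
0 [[100.0, 519.0], [117.0, 503.0], [56.0, 504.0]]
4 [[100.0, 511.0], [117.0, 495.0], [56.0, 496.0]]
8 [[100.0, 503.0], [117.0, 487.0], [56.0, 488.0]]
12 [[100.0, 495.0], [117.0, 479.0], [56.0, 480.0]]
16 [[100.0, 487.0], [117.0, 472.0], [56.0, 472.0]]
```

View pics/z5.png

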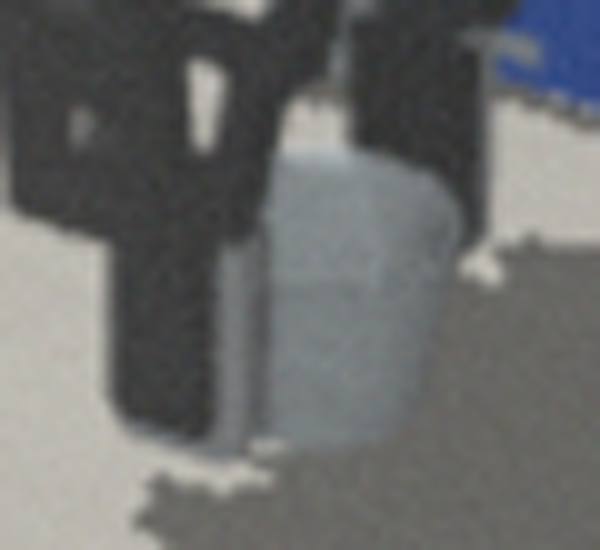

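Tip height is about 10 mm from the crop (pad corner at (240,450)). I'll lower 3 mm and push toward the gateway.

>>> arm_command(
  targets=[
    [0,0,0.003,0,0,0],
    [0.002,0.0002,0,0,0,0],
    [0.003,0.0003,0,0,0,0],
    [0.003,0.0003,0,0,0,0],
    [0.003,0.0003,0,0,0,0],
    [0.003,0.0003,0,0,0,0],
    [0.004,0.0004,0,0,0,0],
    [0.004,0.0004,0,0,0,0],
    [0.005,0.0005,0,0,0,0],
    [0.005,0.0005,0,0,0,0],
    [0.004,0.0004,0,0,0,0],
    [0.003,0.0003,0,0,0,0],
    [0.001,0.0001,0,0,0,0],
    [0,0,0,0,0,0],
  ],
)

```text
clock: 6.15
eef_pos: [510.2, -114.3, 0.8]
tcp_rot: [3.141, -0.0, 0.12]
contact_force: [-0.9, 0.3, 0.2]
opening: 0.702
```

```bash
cat >> look.py <<'E'
f=r.grab_frame("wrist");cv2.imwrite(f"pics/w{n}.png",f["image"])
import pickle;pickle.dump(f,open(f"w{n}.pkl","wb"))
E
python3 look.py 6
```

```text
6.15 [ 510.218 -114.298    0.754] [ 3.141 -0.     0.12 ] [-0.863  0.335  0.226] 0.7024886631501713
[ 509.915 -114.274    0.76 ]
```

View pics/s6.png

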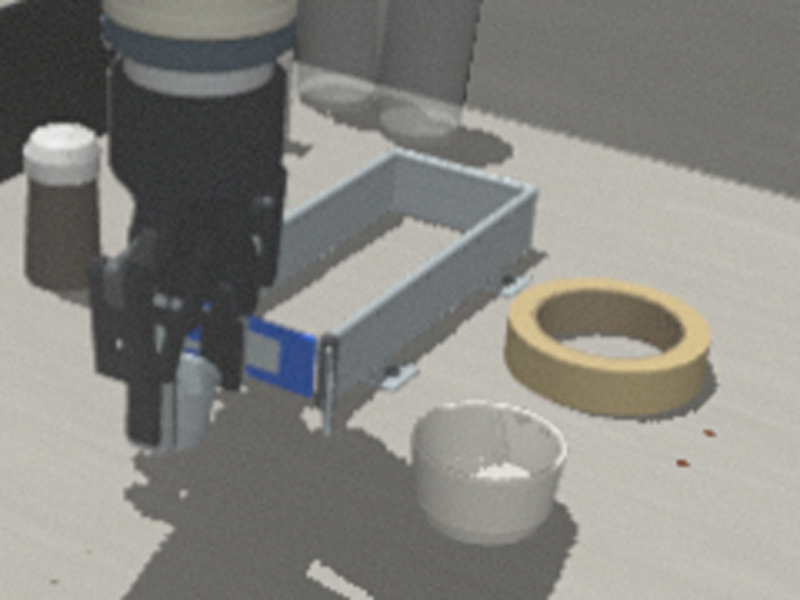

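View pics/w6.png

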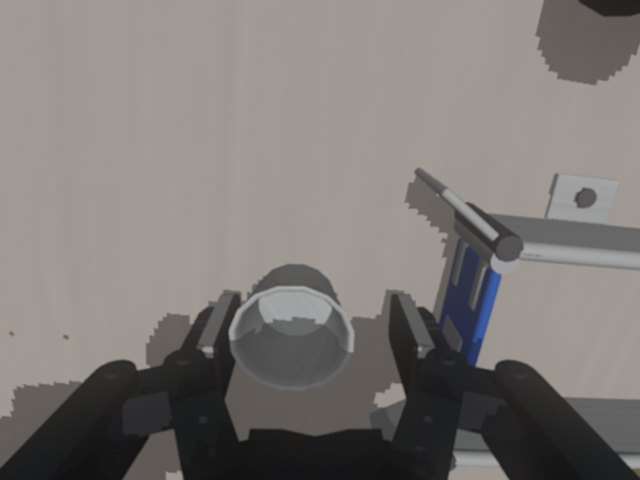

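The wrist picture shows the upright cup (rim centre about (292,335)) touching only the rear pad, with a 13 mm gap to the front pad, which is about to reach the flap at (470,300). I'll raise 2 mm for knuckle clearance and go on.

>>> arm_command(
  targets=[
    [0.002,0.0002,-0.002,0,0,0],
    [0.004,0.0004,0,0,0,0],
    [0.004,0.0004,0,0,0,0],
    [0.005,0.0005,0,0,0,0],
    [0.005,0.0005,0,0,0,0],
    [0.005,0.0005,0,0,0,0],
    [0.005,0.0005,0,0,0,0],
    [0.005,0.0005,0,0,0,0],
    [0.005,0.0005,0,0,0,0],
    [0.005,0.0005,0,0,0,0],
    [0.005,0.0005,0,0,0,0],
    [0.003,0.0003,0,0,0,0],
    [0.001,0.0001,0,0,0,0],
    [0,0,0,0,0,0],
  ],
)

```text
clock: 7.47
eef_pos: [564.6, -113.3, 2.8]
tcp_rot: [3.141, -0.001, 0.12]
contact_force: [-0.2, -0.1, 0.0]
opening: 0.706
```

```bash
python3 look.py 7
```

```text
7.4667 [ 564.606 -113.254    2.811] [ 3.141 -0.001  0.12 ] [-0.222 -0.117  0.01 ] 0.7060542260825858
[ 564.239 -113.252    2.808]
```

View pics/s7.png

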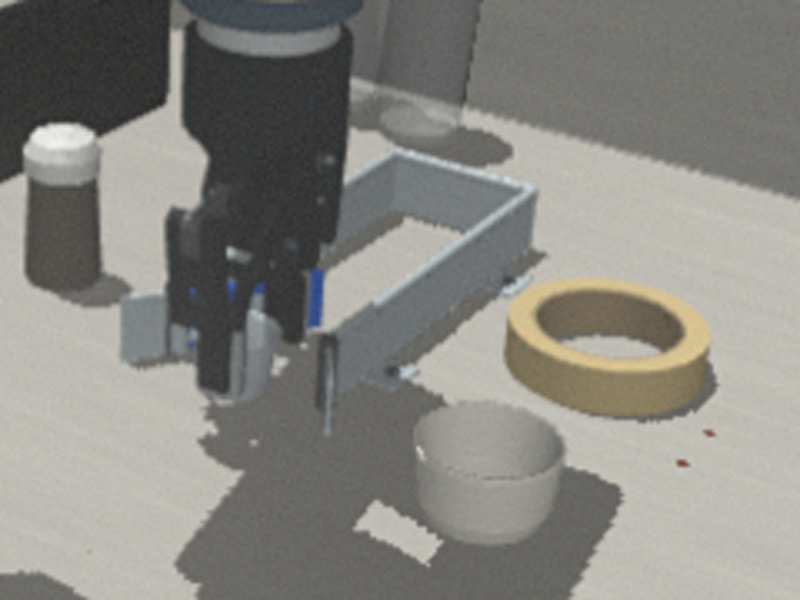

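View pics/w7.png

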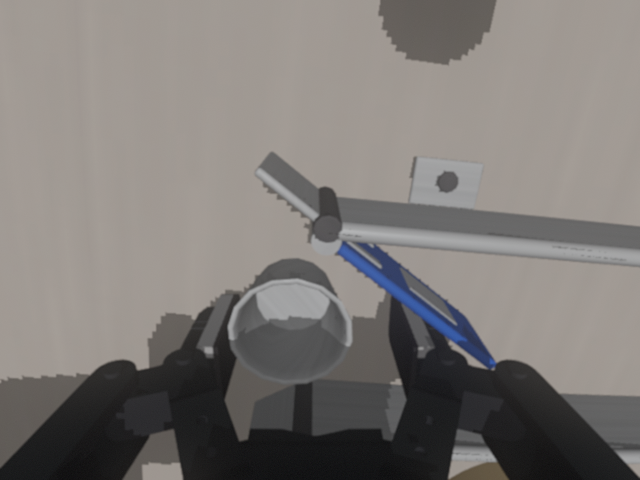

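The flap is held open about 50° by the front finger. The cup is upright, rim centre about (292,330), nearing the gateway, with no cup–flap contact. I'll carry on.

>>> arm_command(
  targets=[
    [0.002,0.0002,0,0,0,0],
    [0.004,0.0004,0,0,0,0],
    [0.005,0.0005,0,0,0,0],
    [0.005,0.0005,0,0,0,0],
    [0.005,0.0005,0,0,0,0],
    [0.005,0.0005,0,0,0,0],
    [0.005,0.0005,0,0,0,0],
    [0.003,0.0003,0,0,0,0],
    [0.001,0.0001,0,0,0,0],
    [0,0,0,0,0,0],
  ],
)

```text
clock: 8.45
eef_pos: [599.9, -112.5, 2.8]
tcp_rot: [3.141, -0.001, 0.12]
contact_force: [-0.6, -0.6, -0.4]
opening: 0.706
```

```bash
python3 look.py 8
```

```text
8.45 [ 599.861 -112.51     2.796] [ 3.141 -0.001  0.12 ] [-0.626 -0.65  -0.446] 0.7056532915015289
[ 599.435 -112.549    2.79 ]
```

View pics/w8.png

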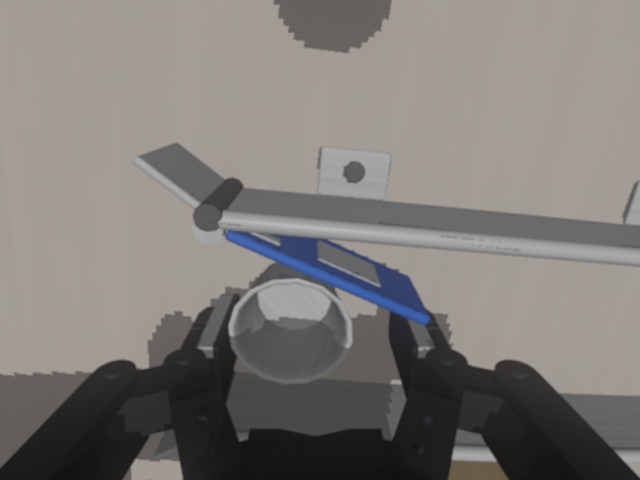

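The front finger still holds the flap, whose tip is at (428,320), while the whole cup has passed the gateway plane (rear of the cup about 7 mm inside). I'll push on.

>>> arm_command(
  targets=[
    [0.002,0.0002,0,0,0,0],
    [0.004,0.0004,0,0,0,0],
    [0.004,0.0004,0,0,0,0],
    [0.005,0.0005,0,0,0,0],
    [0.005,0.0005,0,0,0,0],
    [0.005,0.0005,0,0,0,0],
    [0.003,0.0003,0,0,0,0],
    [0.001,0.0001,0,0,0,0],
    [0,0,0,0,0,0],
  ],
)

```text
clock: 9.35
eef_pos: [629.0, -111.9, 2.8]
tcp_rot: [3.141, -0.001, 0.12]
contact_force: [0.0, 1.0, 0.6]
opening: 0.703
```

```bash
python3 look.py 9
```

```text
9.35 [ 628.954 -111.869    2.77 ] [ 3.141 -0.001  0.12 ] [0.018 1.007 0.615] 0.7033255374907396
[ 628.659 -111.856    2.783]
```

View pics/w9.png

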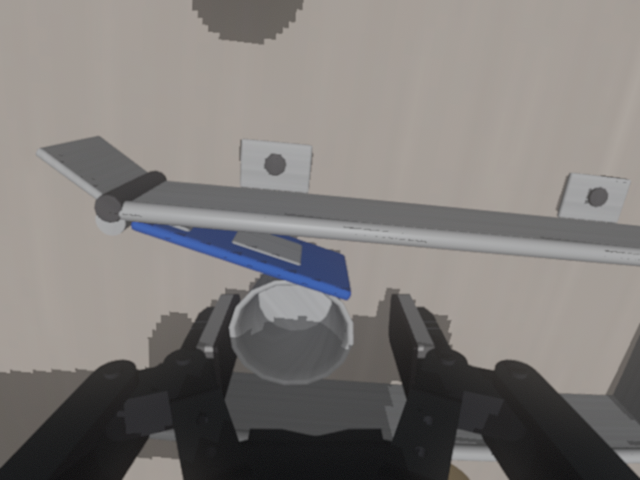

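The flap has passed off the front finger and leans on the cup at (320,290), as the task says it will. The cup is upright against the rear pad, its centre about 59 mm in. I'll push about 68 mm more.

>>> arm_command(
  targets=[
    [0.002,0.0002,0,0,0,0],
    [0.004,0.0004,0,0,0,0],
    [0.005,0.0005,0,0,0,0],
    [0.005,0.0005,0,0,0,0],
    [0.005,0.0005,0,0,0,0],
    [0.005,0.0005,0,0,0,0],
    [0.005,0.0005,0,0,0,0],
    [0.005,0.0005,0,0,0,0],
    [0.005,0.0005,0,0,0,0],
    [0.005,0.0005,0,0,0,0],
    [0.005,0.0005,0,0,0,0],
    [0.005,0.0005,0,0,0,0],
    [0.005,0.0005,0,0,0,0],
    [0.004,0.0004,0,0,0,0],
    [0.002,0.0002,0,0,0,0],
    [0.001,0.0001,0,0,0,0],
    [0,0,0,0,0,0],
    [0,0,0,0,0,0],
  ],
)

```text
clock: 11.0
eef_pos: [696.9, -110.5, 2.8]
tcp_rot: [3.142, -0.0, 0.12]
contact_force: [-0.2, -0.1, 0.2]
opening: 0.705
```

```bash
python3 look.py 10
```

```text
11.0 [ 696.863 -110.507    2.782] [ 3.142 -0.     0.12 ] [-0.153 -0.11   0.237] 0.7050994793672728
[ 696.817 -110.532    2.873]
```

View pics/w10.png

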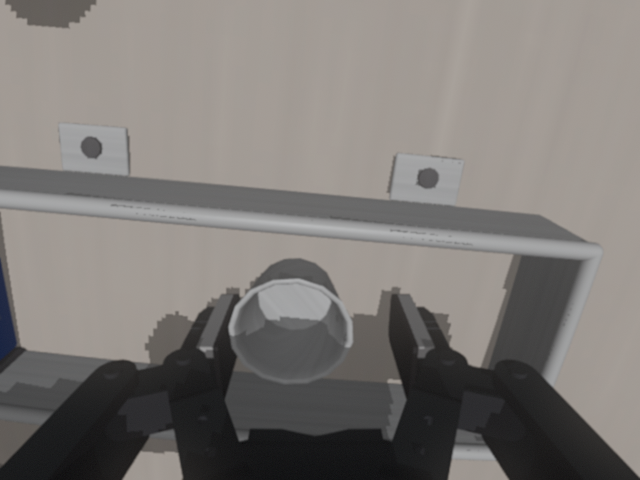

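The flap is already shut behind (blue at (5,300)), and the cup stands upright between the pads. I'll back off 6 mm to centre the clearance, then lift straight out.

>>> arm_command(
  targets=[
    [-0.003,-0.0003,0,0,0,0],
    [-0.003,-0.0003,0,0,0,0],
    [0,0,0,0,0,0],
    [0,0,-0.005,0,0,0],
    [0,0,-0.01,0,0,0],
    [0,0,-0.015,0,0,0],
    [0,0,-0.02,0,0,0],
    [0,0,-0.025,0,0,0],
    [0,0,-0.025,0,0,0],
    [0,0,-0.025,0,0,0],
    [0,0,-0.02,0,0,0],
    [0,0,-0.01,0,0,0],
    [0,0,0,0,0,0],
  ],
)

```text
clock: 12.23
eef_pos: [692.6, -110.9, 162.0]
tcp_rot: [3.14, -0.006, 0.12]
contact_force: [0.7, -0.4, 0.2]
opening: 0.703
```

>>> arm_command(
  targets=[
    [-0.01,0,-0.005,0,0,0],
    [-0.02,0,-0.01,0,0,0],
    [-0.03,0,-0.01,0,0,0],
    [-0.03,0,-0.01,0,0,0],
    [-0.03,0,0,0,0,0],
    [-0.03,0,0,0,0,0],
    [-0.03,0,0,0,0,0],
    [-0.03,0,0,0,0,0],
    [-0.02,0,0,0,0,0],
    [-0.01,0,0,0,0,0],
    [0,0,0,0,0,0],
    [0,0,0,0,0,0],
  ],
)

```text
clock: 13.23
eef_pos: [452.6, -139.4, 192.6]
tcp_rot: [-3.142, -0.0, 0.119]
contact_force: [0.8, 0.2, 0.2]
opening: 0.7
```

```bash
python3 look.py 11
python3 - <<'E'
import cv2
cv2.imwrite("pics/c11.png",cv2.hconcat([cv2.resize(cv2.imread(f"pics/{k}11.png"),(400,400)) for k in "st"]))
E
```

```text
13.2333 [ 452.601 -139.423  192.621] [-3.142 -0.     0.119] [0.817 0.152 0.217] 0.7000952372273385
[ 453.654 -139.415  192.76 ]
```

View pics/c11.png

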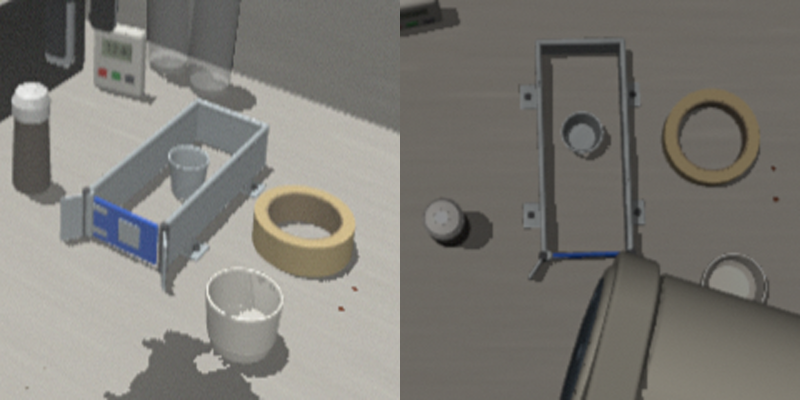

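View pics/w11.png

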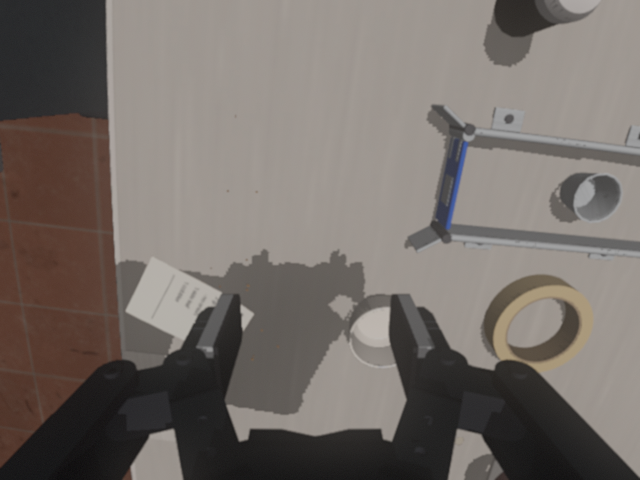

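The pictures show the flap shut across the gateway, the cup upright inside at wrist pixel (597,196), the bystanders unmoved, and the robot clear. As a numeric check I'll measure the cup's depth, then hand in.

Run:
```python
from h import *
import pickle
t=r.grab_frame("top")
# right half of c11: top crop at 400px -> x1.5
q=(582-400)*1.5,133*1.5
p=plane(t,*T(*q),30);f=pickle.load(open("w11.pkl","rb"));p2=plane(f,597,196,30)
for P in(p,p2):
    d=P[:2]-[562.5,-111];c,s=np.cos(.022),np.sin(.022);x,y=c*d[0]+s*d[1],-s*d[0]+c*d[1];print(P,x,y,"hinge clearance",np.hypot(x,y-40)-22-77)
print(plane(t,*T(64,326),84), r.sense()["clock"],r.sense()["contact_force"])
print(r.sign_off())
```

```text
[ 684.78371067 -105.91594552   30.        ] 122.36595938041161 2.3927995563557 hinge clearance 29.01456768781037
[ 686.6342442  -105.55238695   30.        ] 124.22404274146398 2.715561700579578 hinge clearance 30.6986589535002
[591.6437051   27.96948453  84.        ] 13.4333 [0.14273681 0.0732536  0.33664684]
the job is handed in; nothing more can be done
None
```

The cup is in the corral and the flap is shut behind it. I handed the job in at about 13.4 s of the 42 s allowed.

**How it went:** I straddled the cup with the open gripper lined up with the corral. The front finger pushed the flap open while the rear finger pushed the cup. The fingers stayed about 60 mm apart, so the cup was never pinched.
- **Flap hold:** the front finger was still holding the flap once the whole cup was past the gateway plane, its rear about 7 mm in. After that the flap leaned on the cup until the cup cleared the sweep. I then backed off 6 mm and lifted straight out.

**Last checks:**
- **Cup:** it stands upright with its centre about 123 mm in and y about +2.5 mm, some 29–31 mm clear of the flap's sweep. The top and wrist views agree to about 2 mm.
- **Flap:** it looks fully shut in the scene, top and wrist pictures.
- **Bystanders:** the ramekin, shaker and tape look unmoved. I judged this by eye. The ramekin was partly hidden by the arm in the last top view.
- **Forces:** the tool readings I took stayed at about 1 N or less.

**Disagreement:** the scene and top cameras differed by up to about 4 mm on the gateway's x position. The wrist view fell between them, and I used about 562.5 mm.

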